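Turn the sample board in the paint binder and lock it down

TASK

Take the hold-down knob out of its seat on the right side of the paint sample binder and stand it on the small grey mat. Then turn the stiff sample board over the rings so that it lies flat on the left with its other face showing. Last, set the knob on the left seat and turn it by feel until its hidden key drops into the cross groove and it sits fully home, leaving the other things on the bench undisturbed.

Things in the scene. Friction and masses are not known exactly. Their poses are not given: they have to be found in the camera images.
- binder: open grey ring binder, fixed; covers 190 (along spine) x 340 x 3 mm; origin under its centre, x along the spine away from the robot, y left, z up. White sheet stacks from 18 to 100 mm either side of the spine, 28 mm high. Three steel rings, radius 20 mm, on the spine; the ring axis runs along x, 32 mm above the bench
- board (a joint): turn of the stiff white sample board about the ring axis: 0 flat on the right (-y), six small chips up; pi flat on the left (+y), two large chips up. Ring friction (0.16 N m) holds it at any angle. 0.14 kg, 170 mm along the spine, 4 mm thick, 15 to 105 mm from the axis; beyond, two arms carry a bar, and a corner is free for the seat. A knob in the seat covers its edge by 8 mm and blocks it
- board_bar (a point): middle of the grip bar at the board's free edge: round, 10 mm diameter, parallel to the spine (this point's x = binder's x), 150 mm from the ring axis. Free window between bar and board: 64 mm along the bar, 40 mm deep; 29 mm free below the bar when flat, so fingers pointing down can straddle and hold the bar through the whole turn
- seat_left (a point): centre of the left seat at its top, 36 mm above the bench. Steel foot, 60 mm diameter, with four square jaws (14.5 x 14.5, 10 mm high) that leave a cross of 13 mm wide, 10 mm deep grooves through its centre. The cross is turned up to 0.6 rad (35 degrees) either way from the binder's axes: not given by this point's axes, and not the same as on the right
- seat_right (a point): centre of the right seat, same kind as the left, where the knob stands at the start
- knob_mid (a point): loose black knob, 0.15-0.23 kg; point on its axis, 23 mm above its foot and 23 mm below its top. Cross key beneath (bars 44 x 8, 8 mm high, along point x and y), disc 76 x 8 mm, wing grip 46 (x) x 14 (y) x 30 mm high. 23 mm above the seat point when on the jaws, 15 mm when the key is in. Held loosely it drops in by its weight, within 6 degrees (every quarter turn) and 2 mm
- mat_top (a point): centre of the top of a grey rubber mat, 100 x 100 mm, 4 mm thick, fixed on the bench to the left or to the right of the binder
- paint_tin: paint tin, 86 mm diameter, 100 mm high; origin under its centre; leave alone
- jar: glass jar, 54 mm diameter, 75 mm high; origin under its centre; leave alone
- tape: roll of tape lying flat, 90 mm diameter, 25 mm high; origin under its centre; leave alone
- putty_knife: putty knife lying flat, 190 mm long along its x; leave alone
- brush: paint brush lying flat, 190 mm long along its x; leave alone
- screwdriver: screwdriver lying flat, 190 mm long along its x; leave alone
- metal_bottle: thinner bottle, narrow neck, 60 mm diameter, 150 mm high; origin under its centre; leave alone
Mind the look-alikes: they are no part of the job. Of the things that look like the part that bears mat_top, the smallest one is meant.

How it is judged:
By the outcome, as a careful person would: the job done as asked, in the order asked, and still so for the second after the job is handed in, with the robot touching nothing.
It also fails if it takes over 72 s, if anything falls off the work surface, if the arm or the gripper's body presses on something with over 40 N, if the wrist force passes 120 N, or if a joint passes its speed limit or range.

ROBOT

A 6-joint arm with a two-finger parallel gripper is mounted at the origin on the work surface. World frame = base frame: x ahead of the robot, y to its left, z up, the work surface at z = 0. Lengths are in m, angles in degrees, forces in N, time in s.
With the tool pointing down it reaches from about 0.25 to 0.725 m from the base axis. Payload 9.7 kg.
Tool frame: the origin (TCP) lies between the finger pads; the fingertips stand 19 mm ahead of it and the grasp point (between the pads) is the TCP; x points along the fingers, y is the direction in which the jaws open and shut, and the axes are right-handed (so a half turn about x gives the same grasp; the last joint's range is limited). The gripper opens to 85 mm and grips with 20 to 120 N. Pads are 22 mm wide; open, the fingers measure 114 mm over their backs; the gripper's body (76 mm by 85 mm) begins 54 mm behind the grasp point. The pads swing forward as they close: fully open they stand 13 mm farther back than shut.
Start: joints at [-75.802, 4.979, 10.078, 95.1, 0, 90], TCP at [0.135, -0.533, 0.25] pointing down, gripper open.
Joint ranges: [-179.16, 179.16], [-48.56, 103.87], [-65.8, 70.77], [-126.05, 130.52], [-82.76, 87.17], [-180, 180]. Speed limits (degrees/s): [127.2, 127.2, 147.25, 180, 180, 180].

INTERFACE

Orientations are given as [roll, pitch, yaw] about the fixed x, y, z axes, in that order (R = Rz(yaw) Ry(pitch) Rx(roll)).
In Python, from workcell import bot gives the robot as it stands. The module is installed in compiled form; this text tells all that it offers.
- The arm moves only by the shell command python3 -m handwheel 'ROWS' [FORCE]. ROWS is JSON, a list of rows, each a list of 7 numbers: the turn, a rotation vector about the tool's x, y, z in degrees, then the shift along the tool's x, y, z in m, then the closure, from -1 (fully open) to 1 (shut), so that 0 is half open. In form: [[ax, ay, az, dx, dy, dz, fingers], ...]. A call has 1 to 20 rows; each row is the pose to reach, as a shift and turn from the pose commanded when the call began, along the tool's axes at that moment; what a row does not reach only later rows make up. A row lasts 1/8 s, in which the tool goes at most 62.5 mm and 10.7 degrees, less where a joint would pass 70% of its speed; a pose out of reach is approached as far as the arm can. A call with a gripper value outside its range is refused whole. The fingers move at their own pace and stop on an object; FORCE is the grip in N (left out, the last holds). Time passes only in rows, so rows that repeat a pose let the fingers close. It gives the time, the measured TCP pose, the force and the opening at its end, in the units of the state.
- bot.get_obs(): the state, without advancing time (a new reading comes with each control period).
- bot.camera(name): name is "scene" or "side" or "wrist"; returns a dict with "frame" (420x560x3 uint8, red, green, blue), "fx", "fy", "cx", "cy" (pixels), "R" (3x3) and "t" (3): a world point X has camera coordinates R X + t; the wrist camera has in their place "tool_from_camera" (4x4, takes a point from camera to tool coordinates, whose origin is the TCP and whose axes are the tool frame's). Camera axes: x right, y down, z forward; pixel columns grow to the right and rows downward; lengths in m; the calibration is good to about 2 mm. A picture is of the moment at which its call begins: read the wrist's pose just before it. There is no depth.
- bot.job_done(): hands the job in, once; it reports no verdict.
Trained networks look in a picture, given as the dict that the camera call returned (one of the last four; its "shot" number tells which), for a name from the list of things; names that differ only in an ending like _2 or _b are one class to them, and where a whole thing is asked for, a point or a joint stands for the part that bears it (a point fixed in the world has none). Each returns a list of dicts, best first, with "conf" (0 to 1); they miss things now and then, are a little off and sometimes report something else, mostly with a low value. They report only what shows in the picture. A call takes as long as a camera call. They do not tell look-alikes from the thing itself.
- bot.look_for(name, picture): "bbox" ([left, top, width, height] as shares, 0 to 1, of the picture: columns of its width, rows of its height, round what is visible of it).
- bot.tip_of(name, picture): "centre" ([column, row] as shares, 0 to 1, of the picture: columns of its width, rows of its height: a listed point, or the origin of a listed thing).
The state is a dict: "time": time; "q": joint angles; "qd": joint speeds; "joint_efforts": joint torques, N m; "ee_pos": TCP position; "tcp_rot": TCP orientation; "wrist_force": force on the tool from outside, world axes, zero at the start; "torque": the same for the moment, N m; "opening": finger opening in m.
Only numpy, scipy, OpenCV 4.12 (cv2) and the standard library are available. Lean on these libraries where they do the work, as an engineer would, in place of code of your own. Each camera call takes 0.05 s, during which the arm holds its last target.

## Working session

There is one attempt and no reset: what is moved stays moved. The work goes in short steps, Python scripts to look and compute and a shell command to move; the robot and the scene stay as the last step left them, time stands still between calls to the robot, and variables do not carry over. Pictures are saved under pics/ and viewed, and the job is handed in when it is done.

```bash
mkdir -p pics; cat > h.py <<'E'
from workcell import bot
import cv2, numpy as np
def snap(n,f):
    p=bot.camera(n); cv2.imwrite('pics/'+f,cv2.cvtColor(p['frame'],cv2.COLOR_RGB2BGR)); return p
E
python3 - <<'E'
from h import *
o=bot.get_obs(); print(o)
for n in ['scene','side','wrist']:
    p=snap(n,n+'0.png'); print(n,{k:(np.round(v,4).tolist() if k!='frame' else 0) for k,v in p.items()})
    for t in ['knob_mid','seat_left','seat_right','mat_top','board_bar','binder']:
        print(t,[(np.round(np.array(d['centre'])*[560,420],1).tolist(),round(d['conf'],2)) for d in bot.tip_of(t,p)])
print(bot.get_obs()['time'])
E
```

```text
{'time': 0.0, 'q': array([-7.58001243e+01,  5.01006730e+00,  1.00332517e+01,  9.50977699e+01,
        2.31054913e-03,  9.00013808e+01]), 'qd': array([ 0.07511766, -0.14795692,  0.02876799,  0.01126334, -0.00860124,
       -0.02667362]), 'joint_efforts': array([ 1.12208704e-04, -5.20387709e+01,  4.64804327e+01,  1.64474070e-02,
       -9.15388614e-05,  1.44593048e-05]), 'ee_pos': array([ 0.13487928, -0.53299885,  0.24958218]), 'tcp_rot': array([-91.77299032,  89.92537874, 102.42550302]), 'wrist_force': array([-0.24979523,  0.47207846,  0.34369211]), 'torque': array([-0.01647458, -0.00725398, -0.00777015]), 'opening': 0.08549304878779836}
scene {'frame': 0, 'fx': 384.2109, 'fy': 384.2109, 'cx': 276.6958, 'cy': 211.8258, 'R': [[-0.1808, 0.9835, 0.0055], [0.6834, 0.1296, -0.7185], [-0.7073, -0.1262, -0.6955]], 't': [0.1001, -0.3429, 1.598], 'shot': 1}
knob_mid [([243.2, 201.1], 0.79)]
seat_left [([326.2, 203.1], 0.72)]
seat_right [([241.9, 204.2], 0.89)]
mat_top [([179.8, 203.9], 0.84), ([209.7, 163.5], 0.82), ([284.3, 223.3], 0.74), ([395.8, 231.1], 0.5)]
board_bar [([235.3, 227.3], 0.85)]
binder [([286.3, 226.5], 0.96), ([392.6, 231.3], 0.71)]
side {'frame': 0, 'fx': 514.6267, 'fy': 514.6267, 'cx': 287.7057, 'cy': 210.342, 'R': [[-0.972, -0.2348, -0.0104], [-0.1496, 0.6521, -0.7432], [0.1813, -0.7208, -0.6689]], 't': [0.5491, 0.1472, 1.4548], 'shot': 2}
knob_mid [([307.5, 194.0], 0.87)]
seat_left [([304.9, 263.9], 0.97)]
seat_right [([305.3, 196.2], 0.89)]
mat_top [([211.8, 211.7], 0.86), ([378.8, 182.9], 0.72), ([322.8, 166.0], 0.65)]
board_bar [([277.4, 197.9], 0.68)]
binder [([289.2, 239.8], 0.77)]
wrist {'frame': 0, 'fx': 305.7608, 'fy': 305.7608, 'cx': 279.163, 'cy': 212.4898, 'tool_from_camera': [[-0.0005, -0.2878, 0.9577, -0.1246], [1.0, -0.0007, 0.0003, -0.0009], [0.0006, 0.9577, 0.2878, -0.0723], [0.0, 0.0, 0.0, 1.0]], 'shot': 3}
knob_mid []
seat_left []
seat_right []
mat_top []
board_bar []
binder []
1.05
```

View pics/scene0.png

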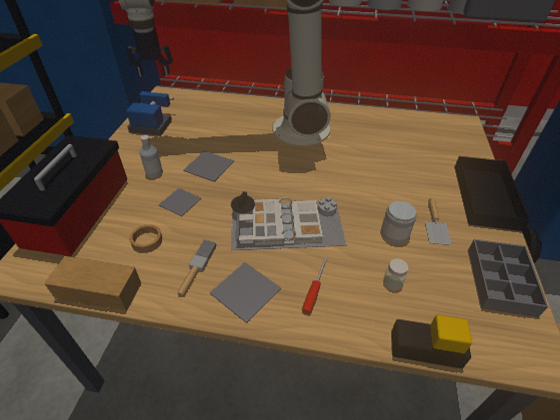

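View pics/side0.png

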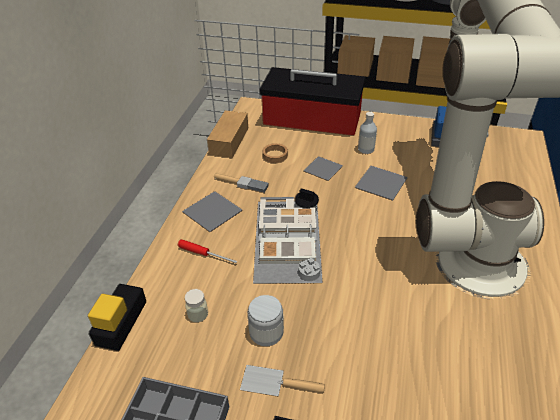

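View pics/wrist0.png

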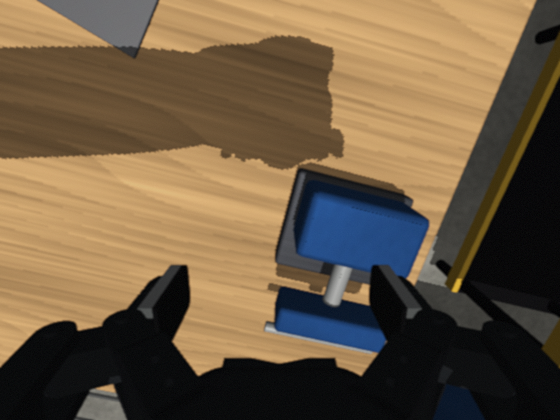

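```bash
cat >> h.py <<'E'
def P(p):
    K=np.array([[p['fx'],0,p['cx']],[0,p['fy'],p['cy']],[0,0,1.]])
    if 'R' in p: return K@np.c_[p['R'],p['t']]
def toolT(o):
    from scipy.spatial.transform import Rotation as Ro
    T=np.eye(4);T[:3,:3]=Ro.from_euler('xyz',o['tcp_rot'],degrees=True).as_matrix();T[:3,3]=o['ee_pos'];return T
def ext(p,o=None):
    # camera->world R,t
    if 'R' in p: R=np.array(p['R']);return R.T,-R.T@np.array(p['t'])
    T=toolT(o)@np.array(p['tool_from_camera']);return T[:3,:3],T[:3,3]
def onz(p,uv,z,o=None):
    R,c=ext(p,o);d=R@np.array([(uv[0]-p['cx'])/p['fx'],(uv[1]-p['cy'])/p['fy'],1]);return c+d*(z-c[2])/d[2]
def proj(p,X,o=None):
    R,c=ext(p,o);q=R.T@(np.array(X)-c);return q[0]/q[2]*p['fx']+p['cx'],q[1]/q[2]*p['fy']+p['cy']
def tri(a,ua,b,ub):
    X=cv2.triangulatePoints(P(a),P(b),np.array(ua,float),np.array(ub,float)).ravel();return X[:3]/X[3]
def tips(name,p):
    return [(np.round(np.array(d['centre'])*[560,420],1),round(d['conf'],2)) for d in bot.tip_of(name,p)]
E
python3 - <<'E'
from h import *
a=bot.camera('scene');b=bot.camera('side')
for n,u,v,z in [('knob',(243.2,201.1),(307.5,194),.051),('seatL',(326.2,203.1),(304.9,263.9),.036),('seatR',(241.9,204.2),(305.3,196.2),.036),('bar',(235.3,227.3),(277.4,197.9),.032),('matS',(180,203.9),(322.8,166),.004),('mat2',(209.7,163.5),(378.8,182.9),.004),('binder',(286.3,226.5),(289.2,239.8),0)]:
    print(n,tri(a,u,b,v).round(4),onz(a,u,z).round(4),onz(b,v,z).round(4))
for q,f,c in [(a,'s',(285,215)),(b,'d',(290,240))]:
    i=cv2.cvtColor(q['frame'],cv2.COLOR_RGB2BGR)[c[1]-50:c[1]+50,c[0]-65:c[0]+65]
    cv2.imwrite(f'pics/crop_{f}.png',cv2.resize(i,None,fx=6,fy=6,interpolation=cv2.INTER_CUBIC))
i=cv2.cvtColor(a['frame'],cv2.COLOR_RGB2BGR)[140:330,130:300]
cv2.imwrite('pics/crop_m.png',cv2.resize(i,None,fx=3,fy=3))
E
```

```text
knob [ 0.5299 -0.1131  0.0576] [ 0.5275 -0.1117  0.051 ] [ 0.5308 -0.1241  0.051 ]
seatL [0.4785 0.1482 0.0373] [0.4717 0.1447 0.036 ] [0.4798 0.1503 0.036 ]
seatR [ 0.5364 -0.1149  0.0474] [ 0.5266 -0.117   0.036 ] [ 0.5388 -0.1294  0.036 ]
bar [ 0.6243 -0.1117  0.029 ] [ 0.6246 -0.1129  0.032 ] [ 0.6237 -0.1063  0.032 ]
matS [ 0.522  -0.3339  0.0031] [ 0.53   -0.3272  0.004 ] [ 0.521  -0.3382  0.004 ]
mat2 [ 0.32   -0.2869  0.0105] [ 0.3013 -0.2981  0.004 ] [ 0.3216 -0.2879  0.004 ]
binder [ 0.5539  0.0297 -0.0071] [0.5626 0.0321 0.    ] [0.5519 0.0351 0.    ]
```

View pics/crop_s.png

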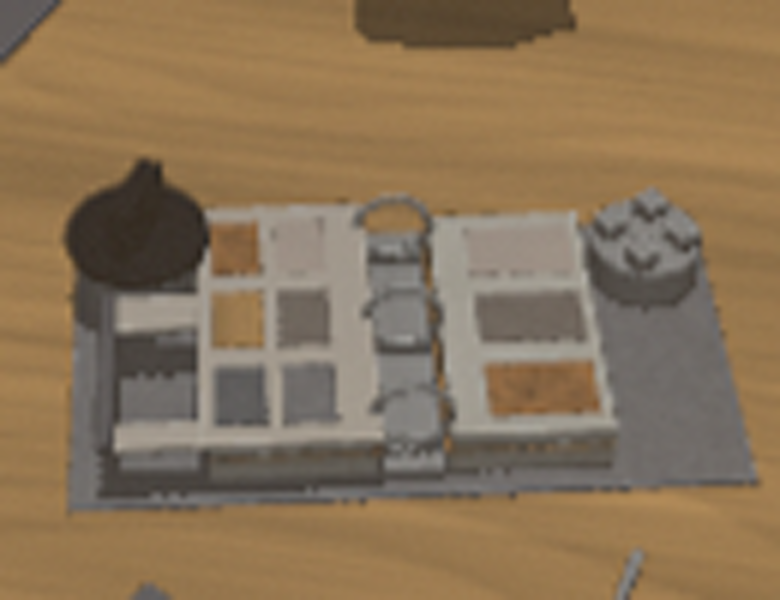

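View pics/crop_d.png

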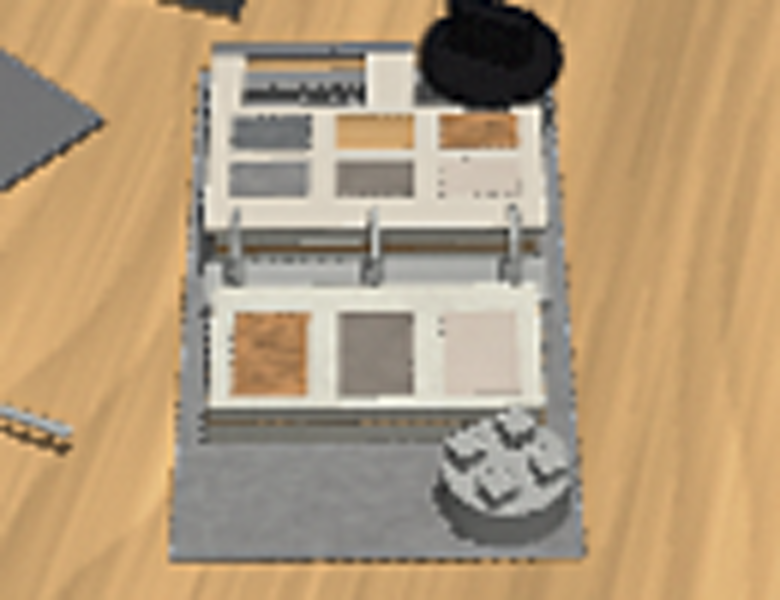

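View pics/crop_m.png

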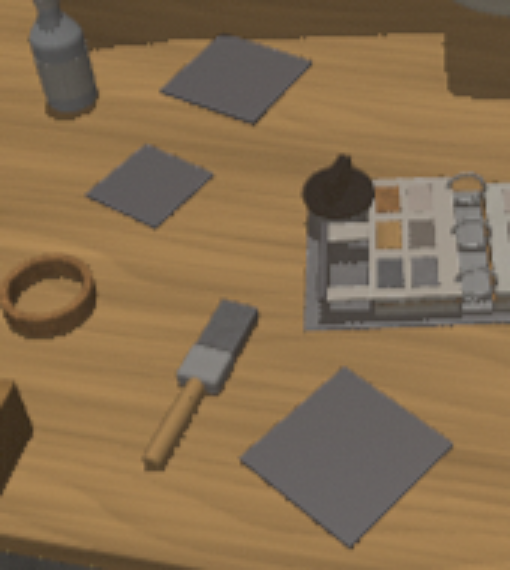

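```bash
cat >> h.py <<'E'
from scipy.spatial.transform import Rotation as Ro
def go(pos,yaw=None,axes=None,o=None):
    """row to reach pos with tool x down and tool y at world angle yaw (deg)"""
    o=o or bot.get_obs();T=toolT(o)
    if yaw is None: Rt=None; rv=np.zeros(3)
    else:
        c,s=np.cos(np.radians(yaw)),np.sin(np.radians(yaw))
        x=np.array([0,0,-1.]);y=np.array([c,s,0]);z=np.cross(x,y);rv=Ro.from_matrix(T[:3,:3].T@np.c_[x,y,z]).as_rotvec(degrees=True)
    return rv.round(2),(T[:3,:3].T@(np.array(pos)-T[:3,3])).round(4)
E
python3 - <<'E'
from h import *
o=bot.get_obs();T=toolT(o);print(T.round(3), np.degrees(np.arctan2(T[1,1],T[0,1])))
a=bot.camera('scene')
for nm,cs in [('S',[(149,146),(213,176),(153,227),(87,196)]),('2',[(230,35),(311,63),(254,123),(161,90)]),('3',[(344,367),(452,445),(350,545),(241,459)])]:
    X=np.array([onz(a,(x/3+130,y/3+140),.004)[:2] for x,y in cs]);print(nm,X.round(3).tolist(),X.mean(0),np.linalg.norm(X-np.roll(X,1,0),axis=1))
b=bot.camera('side')
X=np.array([onz(b,(x/6+225,y/6+190),.003)[:2] for x,y in [(170,558),(585,555)]]);print(X)
Y=np.array([onz(a,(x/6+220,y/6+165),.003)[:2] for x,y in [(70,510),(757,483)]]);print(Y,np.linalg.norm(Y[0]-Y[1]))
for yaw in [0,90,-90,180]: print(yaw,go([.45,-.06,.3],yaw))
E
```

```text
[[-0.     0.245 -0.969  0.135]
 [ 0.    -0.969 -0.245 -0.533]
 [-1.    -0.     0.     0.25 ]
 [ 0.     0.     0.     1.   ]] -75.80072915815347
S [[0.457, -0.356], [0.493, -0.268], [0.582, -0.304], [0.549, -0.392]] [ 0.52027945 -0.3299493 ] [0.09884395 0.09482754 0.09625407 0.09342775]
2 [[0.231, -0.332], [0.27, -0.215], [0.395, -0.25], [0.356, -0.379]] [ 0.31322973 -0.2941014 ] [0.13318321 0.12317619 0.13039972 0.13429287]
3 [[0.727, -0.06], [0.795, 0.055], [0.907, -0.011], [0.843, -0.125]] [ 0.81811296 -0.03522634] [0.13309476 0.13388206 0.13069492 0.13086407]
[[0.60793045 0.22107001]
 [0.42464816 0.17666954]]
[[ 0.68885309 -0.10886176]
 [ 0.60926098  0.21934256]] 0.3377173083060181
0 (array([-75.8,   0. ,   0. ]), array([-0.0497, -0.3815, -0.4215]))
90 (array([-165.8,    0. ,    0. ]), array([-0.0497, -0.3815, -0.4215]))
-90 (array([14.2,  0. , -0. ]), array([-0.0497, -0.3815, -0.4215]))
180 (array([104.2,   0. ,  -0. ]), array([-0.0497, -0.3815, -0.4215]))
```

```bash
python3 - <<'E'
from h import *
print(go([.595,.04,.28],-76))
E
```

```text
(array([0.2, 0. , 0. ]), array([-0.0297, -0.4429, -0.5866]))
```

```bash
python3 -m handwheel '[[0,0,0,-0.03,-0.443,-0.587,-1],[0,0,0,-0.03,-0.443,-0.587,-1],[0,0,0,-0.03,-0.443,-0.587,-1],[0,0,0,-0.03,-0.443,-0.587,-1],[0,0,0,-0.03,-0.443,-0.587,-1],[0,0,0,-0.03,-0.443,-0.587,-1],[0,0,0,-0.03,-0.443,-0.587,-1],[0,0,0,-0.03,-0.443,-0.587,-1],[0,0,0,-0.03,-0.443,-0.587,-1],[0,0,0,-0.03,-0.443,-0.587,-1],[0,0,0,-0.03,-0.443,-0.587,-1],[0,0,0,-0.03,-0.443,-0.587,-1],[0,0,0,-0.03,-0.443,-0.587,-1],[0,0,0,-0.03,-0.443,-0.587,-1]]'
python3 - <<'E'
from h import *
o=bot.get_obs();print(o['q'].round(1),o['ee_pos'],o['wrist_force'])
p=snap('wrist','w1.png')
for t,z in [('knob_mid',.051),('seat_left',.036),('board_bar',.032)]:
    for c,k in tips(t,p): print(t,c,k,onz(p,c,z,o).round(4))
E
```

```text
time: 3.0
ee_pos: [0.5951, 0.0402, 0.2801]
tcp_rot: [6.6, 90.0, -159.2]
wrist_force: [-0.3, -0.0, 0.5]
opening: 0.0856
[  3.9  12.5  21.9  99.4  -0.  169.6] [0.59512567 0.04015386 0.28005091] [-0.30990931 -0.03563117  0.52312358]
knob_mid [383.4 262.5] 0.88 [ 0.5299 -0.1121  0.051 ]
seat_left [397.6 190.8] 0.56 [ 0.6203 -0.1033  0.036 ]
board_bar [45.1 10.8] 0.73 [0.7122 0.3268 0.032 ]
board_bar [398.2 191.5] 0.62 [ 0.6192 -0.1061  0.032 ]
```

View pics/w1.png

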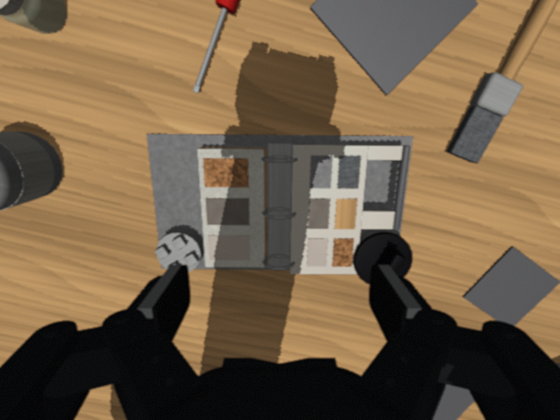

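```bash
python3 - <<'E'
from h import *
i=cv2.imread('pics/w1.png')
a=cv2.resize(i[215:300,335:435],None,fx=6,fy=6,interpolation=cv2.INTER_CUBIC);a=np.clip(a.astype(float)*2,0,255)
cv2.imwrite('pics/w1k.png',a)
o=bot.get_obs();p=bot.camera('wrist')
A=onz(p,(148,134),.003,o);B=onz(p,(411,137),.003,o);print(A,B,np.linalg.norm(A-B),np.degrees(np.arctan2(*(A-B)[1::-1])))
E
```

```text
[0.60844162 0.21597485 0.003     ] [ 0.68663453 -0.1109498   0.003     ] 0.3361455860506588 103.45114823046082[ WARN:0@0.104] global loadsave.cpp:1063 imwrite_ Unsupported depth image for selected encoder is fallbacked to CV_8U.
```

View pics/w1k.png

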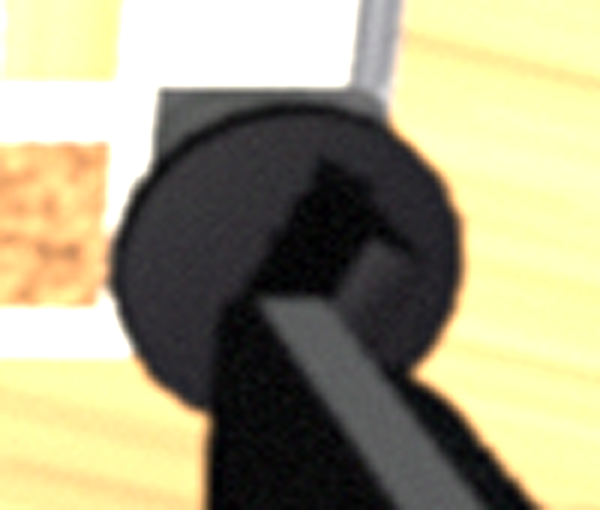

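```bash
python3 - <<'E'
from h import *
print(go([.53,-.112,.2],69))
E
```

```text
(array([-1.4488e+02, -1.0000e-02, -6.0000e-02]), array([0.0808, 0.1309, 0.1   ]))
```

```bash
python3 -m handwheel '[[-145,0,0,0.08,0.131,0.1,-1],[-145,0,0,0.08,0.131,0.1,-1],[-145,0,0,0.08,0.131,0.1,-1],[-145,0,0,0.08,0.131,0.1,-1],[-145,0,0,0.08,0.131,0.1,-1],[-145,0,0,0.08,0.131,0.1,-1],[-145,0,0,0.08,0.131,0.1,-1],[-145,0,0,0.08,0.131,0.1,-1],[-145,0,0,0.08,0.131,0.1,-1],[-145,0,0,0.08,0.131,0.1,-1],[-145,0,0,0.08,0.131,0.1,-1],[-145,0,0,0.08,0.131,0.1,-1],[-145,0,0,0.08,0.131,0.1,-1],[-145,0,0,0.08,0.131,0.1,-1],[-145,0,0,0.08,0.131,0.1,-1]]'
python3 - <<'E'
from h import *
o=bot.get_obs();print(o['q'].round(1),o['ee_pos'],o['tcp_rot'])
p=snap('wrist','w2.png')
for t,z in [('knob_mid',.051),('seat_left',.036),('board_bar',.032)]:
    for c,k in tips(t,p): print(t,c,k,onz(p,c,z,o).round(4))
i=cv2.imread('pics/w2.png');cv2.imwrite('pics/w2g.png',np.clip(i.astype(float)*2,0,255).astype(np.uint8))
E
```

```text
time: 5.12
ee_pos: [0.5302, -0.1117, 0.2006]
tcp_rot: [6.5, 90.0, -14.4]
wrist_force: [0.5, -0.5, -0.4]
opening: 0.0861
[-11.9   3.1   2.5  89.4  -0.    9. ] [ 0.53017282 -0.11172325  0.20063045] [  6.53498608  89.96526316 -14.35913071]
knob_mid [276.9 207.4] 0.58 [ 0.5322 -0.1147  0.051 ]
board_bar [314.2 276.8] 0.89 [ 0.6232 -0.1072  0.032 ]
```

View pics/w2g.png

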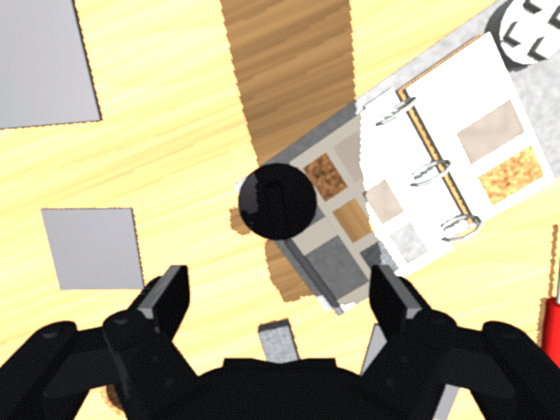

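Knob at (277,202), in gripper shadow; the small mat at (93,248). I'll zoom with contrast.

```bash
python3 - <<'E'
from h import *
i=cv2.imread('pics/w2.png')[155:250,230:330].astype(float)
i=np.clip((i-10)*5,0,255).astype(np.uint8);cv2.imwrite('pics/w2k.png',cv2.resize(i,None,fx=6,fy=6,interpolation=cv2.INTER_CUBIC))
E
```

```text
(no output)
```

View pics/w2k.png

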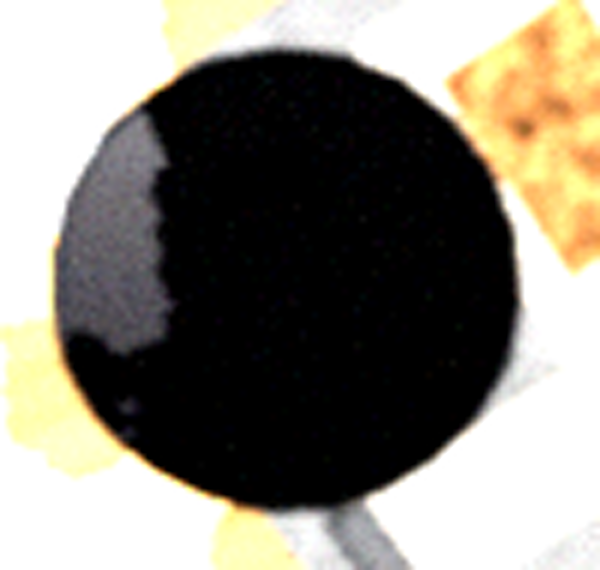

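```bash
python3 - <<'E'
from h import *
i=np.mean([bot.camera('wrist')['frame'][155:250,230:330].astype(float) for _ in range(4)],0).mean(2)
print(np.percentile(i,[1,5,20,40]))
lo=i[30:70,45:80];print(lo.min(),lo.max(),lo.mean())
i=np.clip((i-lo.min()+1)*20,0,255).astype(np.uint8);cv2.imwrite('pics/w2l.png',cv2.resize(i,None,fx=6,fy=6,interpolation=cv2.INTER_CUBIC))
E
```

```text
[ 5.0825      6.41666667  7.83333333 11.21666667]
3.0 38.666666666666664 7.718154761904763
```

View pics/w2l.png

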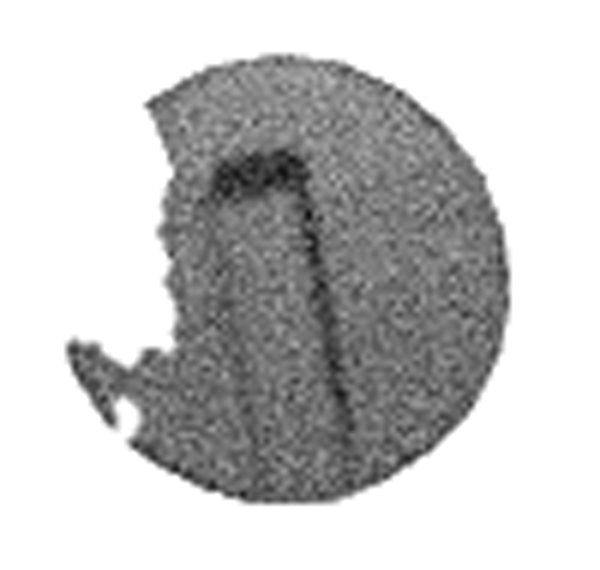

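```bash
python3 - <<'E'
from h import *
o=bot.get_obs();p=bot.camera('wrist')
f=lambda x,y,z:onz(p,(230+x/6,155+y/6),z,o)
for a,b in [((300,200),(346,450)),((222,240),(260,450))]:
    A=f(*a,.074);B=f(*b,.074);print(A,B,np.degrees(np.arctan2(*(B-A)[1::-1])))
import cv2
# disc circle at z~.044 (top of disc: foot .028+8+8=.044)
pts=[f(x,y,.044) for x,y in [(55,260),(518,270),(290,45),(290,508),(130,435),(480,130)]]
A=np.array([[2*q[0],2*q[1],1] for q in pts]);s=np.linalg.lstsq(A,[q[0]**2+q[1]**2 for q in pts],rcond=None)[0];print(s,np.sqrt(s[2]+s[0]**2+s[1]**2))
print(f(290,170,.074),f(305,478,.074))
E
```

```text
[ 0.51179947 -0.10335511  0.074     ] [ 0.5487768  -0.11027295  0.074     ] -10.596588245604615
[ 0.51325172 -0.11561909  0.074     ] [ 0.5443315  -0.12194388  0.074     ] -11.502722270622872
[ 0.52968878 -0.11176032 -0.29167276] 0.03725341806029406
[ 0.50733751 -0.10314275  0.074     ] [ 0.55071335 -0.1173759   0.074     ]
```

```bash
python3 - <<'E'
from h import *
print(go([.5297,-.1118,.067],79))
a=bot.camera('scene')
for u,z in [((151,176),0),((146,238),.012),((235,170),0)]: print(onz(a,u,z))
E
```

```text
(array([-9.83, -0.  ,  0.  ]), array([ 0.1333, -0.0008, -0.0006]))
[ 0.40638297 -0.48326731  0.        ]
[ 0.69825357 -0.36851189  0.012     ]
[ 0.31652159 -0.19793865  0.        ]
```

```bash
python3 -m handwheel '[[-10,0,0,0.05,0,0,-0.2],[-10,0,0,0.09,0,0,-0.2],[-10,0,0,0.12,0,0,-0.2],[-10,0,0,0.133,0,0,0],[-10,0,0,0.133,0,0,0],[-10,0,0,0.133,0,0,1],[-10,0,0,0.133,0,0,1],[-10,0,0,0.133,0,0,1],[-10,0,0,0.133,0,0,1]]' 60
python3 - <<'E'
from h import *
o=bot.get_obs();print(o['ee_pos'],o['tcp_rot'],o['wrist_force'],o['torque'],o['opening'])
E
```

```text
time: 6.75
ee_pos: [0.5314, -0.1117, 0.069]
tcp_rot: [-10.4, 89.8, -21.3]
wrist_force: [-1.5, -2.4, 5.9]
opening: 0.0128
[ 0.53135985 -0.11169984  0.06896116] [-10.43912203  89.83941568 -21.25303246] [-1.54305624 -2.40049327  5.86495394] [-0.33454489  0.18170844 -0.0014688 ] 0.012760736033871655
```

```bash
python3 -m handwheel '[[0,0,0,-0.01,0,0,1],[0,0,0,-0.03,0,0,1],[0,0,0,-0.07,0,0,1],[0,0,0,-0.11,0,0,1],[0,0,0,-0.11,0,0,1]]'
python3 - <<'E'
from h import *
o=bot.get_obs();print(o['ee_pos'],o['tcp_rot'],o['wrist_force'],o['torque'],o['opening'])
p=snap('wrist','w3.png')
print(go([.521,-.331,.17],79))
b=snap('side','s3.png')
E
```

```text
time: 7.38
ee_pos: [0.5319, -0.1114, 0.1812]
tcp_rot: [2.6, 89.7, -8.2]
wrist_force: [1.2, -0.1, -1.9]
opening: 0.0128
[ 0.5318577  -0.1114186   0.18121356] [ 2.55444114 89.67325378 -8.24311104] [ 1.15399066 -0.14668487 -1.93251693] [-0.01844058  0.0234918   0.05836081] 0.012768491463657612
(array([ 0.21,  0.15, -0.01]), array([ 0.0089, -0.2178,  0.0311]))
```

View pics/w3.png

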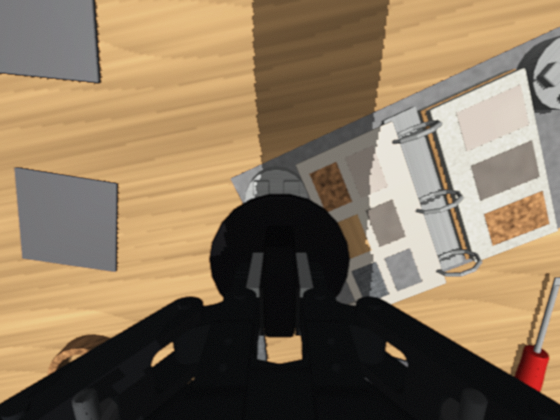

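```bash
python3 - <<'E'
from h import *
o=bot.get_obs();p=bot.camera('wrist')
X=np.array([onz(p,c,.004,o)[:2] for c in [(15,168),(117,183),(117,271),(22,258)]]);print(X,X.mean(0),np.linalg.norm(X-np.roll(X,1,0),axis=1))
m=X.mean(0);print(go([m[0],m[1],.17],79))
E
```

```text
[[ 0.45248272 -0.35826776]
 [ 0.48532426 -0.2655327 ]
 [ 0.57722008 -0.29803341]
 [ 0.54360672 -0.39229521]] [ 0.51465844 -0.32853227] [0.09726999 0.09837865 0.09747378 0.1000757 ]
(array([ 0.2 , -0.07, -0.01]), array([ 0.0064, -0.2165,  0.0255]))
```

```bash
python3 -m handwheel '[[0,0,0,0,-0.217,0.028,1],[0,0,0,0,-0.217,0.028,1],[0,0,0,0,-0.217,0.028,1],[0,0,0,0.02,-0.217,0.028,1],[0,0,0,0.06,-0.217,0.028,1],[0,0,0,0.1,-0.217,0.028,1],[0,0,0,0.125,-0.217,0.028,1],[0,0,0,0.132,-0.217,0.028,1],[0,0,0,0.132,-0.217,0.028,1]]'

```

```text
time: 8.65
ee_pos: [0.5164, -0.3291, 0.0447]
tcp_rot: [157.5, 89.9, 146.7]
wrist_force: [-2.3, 1.2, 1.9]
opening: 0.0124
```

```bash
python3 -m handwheel '[[0,0,0,0.001,0,0,0.5],[0,0,0,0.001,0,0,0.3],[0,0,0,0.001,0,0,0.3],[0,0,0,-0.03,0,0,0.3],[0,0,0,-0.08,0,0,0],[0,0,0,-0.12,0,0,-1],[0,0,0,-0.12,0,0,-1]]'
python3 - <<'E'
from h import *
o=bot.get_obs();print(o['ee_pos'],o['tcp_rot'],o['wrist_force'],o['opening'])
p=snap('wrist','w4.png')
E
```

```text
time: 9.52
ee_pos: [0.5186, -0.3305, 0.1692]
tcp_rot: [-21.5, 89.7, -32.4]
wrist_force: [-0.0, -0.6, -0.3]
opening: 0.0768
[ 0.51860113 -0.33049916  0.16918022] [-21.54999456  89.65109676 -32.35368118] [-0.01124299 -0.6105659  -0.25544072] 0.07681405841490928
```

View pics/w4.png

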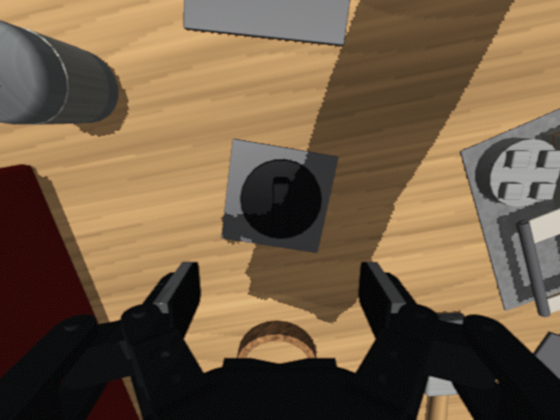

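```bash
python3 - <<'E'
from h import *
print(go([.622,-.109,.17],103.5))
E
```

```text
(array([-24.3 ,   0.14,   0.09]), array([-0.0034,  0.2366,  0.0607]))
```

```bash
python3 -m handwheel '[[-24.3,0,0,0,0.237,0.061,-1],[-24.3,0,0,0,0.237,0.061,-1],[-24.3,0,0,0,0.237,0.061,-1],[-24.3,0,0,0,0.237,0.061,-1],[-24.3,0,0,0,0.237,0.061,0],[-24.3,0,0,0,0.237,0.061,0]]'
python3 - <<'E'
from h import *
o=bot.get_obs();print(o['ee_pos'],o['tcp_rot'],o['wrist_force'],o['opening'])
p=snap('wrist','w5.png')
for c,k in tips('board_bar',p): print(c,k,onz(p,c,.033,o).round(4))
E
```

```text
time: 10.32
ee_pos: [0.6212, -0.1082, 0.1638]
tcp_rot: [163.2, 89.9, 176.8]
wrist_force: [-0.3, -1.5, 0.0]
opening: 0.0515
[ 0.62118954 -0.10815473  0.16380586] [163.21879375  89.87428534 176.75878894] [-0.30977911 -1.50520491  0.02000646] 0.05146011027069379
[279.3 212.5] 0.91 [ 0.6231 -0.1067  0.033 ]
```

View pics/w5.png

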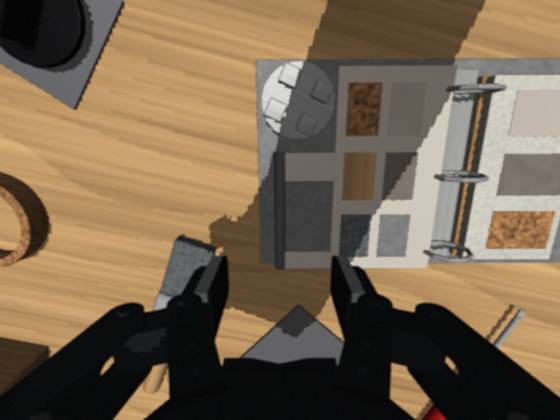

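```bash
python3 - <<'E'
from h import *
i=cv2.imread('pics/w5.png')[140:275,255:345].astype(float)
cv2.imwrite('pics/w5b.png',cv2.resize(np.clip(i*2.5,0,255).astype(np.uint8),None,fx=4.4,fy=4.4,interpolation=cv2.INTER_CUBIC))
E
```

```text
(no output)
```

View pics/w5b.png

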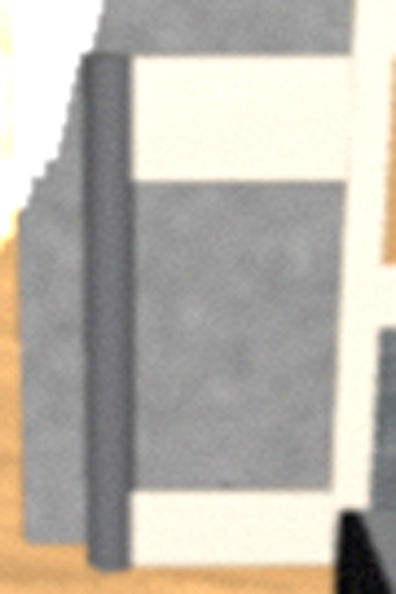

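```bash
python3 - <<'E'
from h import *
o=bot.get_obs();p=bot.camera('wrist')
f=lambda x,y,z:onz(p,(255+x/4.4,140+y/4.4),z,o)
A=f(107,60,.033);B=f(109,565,.033);print(A,B,np.linalg.norm(A-B),np.degrees(np.arctan2(*(B-A)[1::-1])))
C=f(108,183,.033);D=f(108,490,.033);M=(C+D)/2;print(C,D,M,np.linalg.norm(C-D))
print(np.linalg.norm(f(86,300,.033)-f(132,300,.033)))
# cover bottom-left corner region & far edge
L=onz(p,(257,60),.003,o);L2=onz(p,(262,262),.003,o);print(L,L2,np.degrees(np.arctan2(*(L2-L)[1::-1])),np.linalg.norm(L-L2))
for y in [13.5]:
    ey=np.array([-np.sin(np.radians(y)),np.cos(np.radians(y)),0]);print('axis',M+.15*ey,'left',M+.3*ey)
print(go([M[0],M[1],.033],103.5))
E
```

```text
[ 0.57390387 -0.11956466  0.033     ] [ 0.67567371 -0.09488207  0.033     ] 0.10472024067493294 13.632906812664602
[ 0.59663723 -0.11394925  0.033     ] [ 0.65910054 -0.09905101  0.033     ] [ 0.62786888 -0.10650013  0.033     ] 0.06421544757155051
0.009102855662363124
[ 0.50473672 -0.15555194  0.003     ] [ 0.68764707 -0.11071887  0.003     ] 13.772222147590718 0.188324714070477
axis [0.59285208 0.03935536 0.033     ] left [0.55783528 0.18521085 0.033     ]
(array([-0.09, -0.04, -0.01]), array([0.1318, 0.0013, 0.0073]))
```

```bash
python3 -m handwheel '[[0,0,0,0,0.001,0.007,0.3],[0,0,0,0.03,0.001,0.007,0.3],[0,0,0,0.07,0.001,0.007,0.3],[0,0,0,0.11,0.001,0.007,0.3],[0,0,0,0.13,0.001,0.007,0.3],[0,0,0,0.13,0.001,0.007,0.3],[0,0,0,0.13,0.001,0.007,1],[0,0,0,0.13,0.001,0.007,1],[0,0,0,0.13,0.001,0.007,1]]' 30
python3 - <<'E'
from h import *
o=bot.get_obs();print(o['ee_pos'],o['tcp_rot'],o['wrist_force'],o['torque'],o['opening'])
E
```

```text
time: 11.6
ee_pos: [0.6293, -0.1059, 0.0372]
tcp_rot: [-22.9, 89.8, -9.4]
wrist_force: [-0.0, 0.5, 6.1]
opening: 0.0088
[ 0.62928717 -0.105857    0.03718469] [-22.92467695  89.82791937  -9.42454869] [-0.03224043  0.47373183  6.12332148] [0.10780842 0.09253677 0.03843362] 0.008839798827819356
```

```bash
python3 -m handwheel '[[0,0,0,-0.0157,0.0008,0,1],[0,0,0,-0.0312,0.0033,0,1],[0,0,0,-0.0464,0.0073,0,1],[0,0,0,-0.061,0.013,0,1],[0,0,0,-0.075,0.0201,0,1],[0,0,0,-0.0882,0.0286,0,1],[0,0,0,-0.1004,0.0385,0,1],[0,0,0,-0.1115,0.0496,0,1],[0,0,0,-0.1214,0.0618,0,1],[0,0,0,-0.1299,0.075,0,1],[0,0,0,-0.137,0.089,0,1],[0,0,0,-0.1427,0.1036,0,1],[0,0,0,-0.1467,0.1188,0,1],[0,0,0,-0.1492,0.1343,0,1],[0,0,0,-0.15,0.15,0,1]]'
python3 - <<'E'
from h import *
o=bot.get_obs();print(o['ee_pos'],o['tcp_rot'],o['wrist_force'],o['torque'],o['opening'])
b=snap('side','s6.png'); a=snap('scene','c6.png')
cv2.imwrite('pics/s6c.png',cv2.resize(cv2.imread('pics/s6.png')[130:330,200:400],None,fx=3,fy=3))
E
```

```text
time: 13.48
ee_pos: [0.5938, 0.0399, 0.1883]
tcp_rot: [-28.2, 89.7, -14.8]
wrist_force: [-0.1, -3.4, 9.6]
opening: 0.0084
[0.5937843  0.03990874 0.18828473] [-28.22907404  89.739841   -14.76671168] [-0.08221766 -3.35845294  9.58704471] [-0.74854326 -0.09640031  0.08692944] 0.008384763764107522
```

View pics/s6c.png

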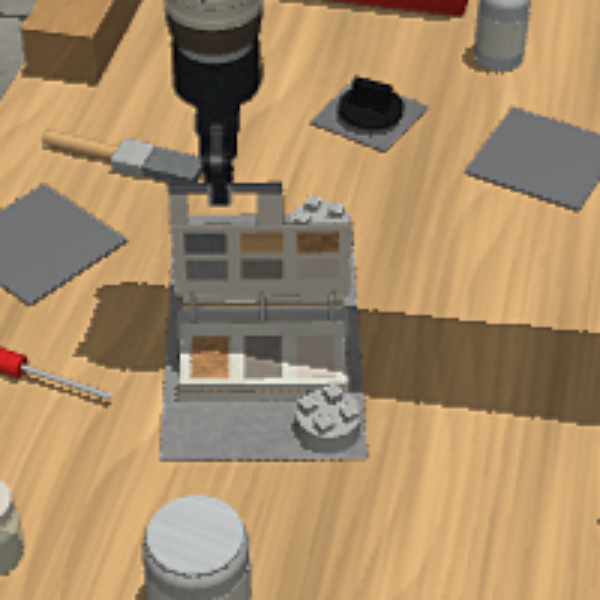

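```bash
python3 -m handwheel '[[0,0,0,0.0008,0.0157,0,1],[0,0,0,0.0033,0.0312,0,1],[0,0,0,0.0073,0.0464,0,1],[0,0,0,0.013,0.061,0,1],[0,0,0,0.0201,0.075,0,1],[0,0,0,0.0286,0.0882,0,1],[0,0,0,0.0385,0.1004,0,1],[0,0,0,0.0496,0.1115,0,1],[0,0,0,0.0618,0.1214,0,1],[0,0,0,0.075,0.1299,0,1],[0,0,0,0.089,0.137,0,1],[0,0,0,0.1036,0.1427,0,1],[0,0,0,0.1188,0.1467,0,1],[0,0,0,0.1343,0.1492,0,1],[0,0,0,0.144,0.15,0,1],[0,0,0,0.149,0.15,0,1],[0,0,0,0.149,0.15,0,1]]'
python3 - <<'E'
from h import *
o=bot.get_obs();print(o['ee_pos'],o['tcp_rot'],o['wrist_force'],o['torque'],o['opening'])
b=snap('side','s7.png'); a=snap('scene','c7.png')
cv2.imwrite('pics/s7c.png',cv2.resize(cv2.imread('pics/s7.png')[130:330,200:400],None,fx=3,fy=3))
cv2.imwrite('pics/c7c.png',cv2.resize(cv2.imread('pics/c7.png')[150:270,200:360],None,fx=5,fy=5))
E
```

```text
time: 15.7
ee_pos: [0.5583, 0.1857, 0.0364]
tcp_rot: [-71.2, 90.0, -57.7]
wrist_force: [-0.4, -5.2, 3.3]
opening: 0.0087
[0.55825237 0.18568247 0.0364011 ] [-71.15872538  89.99219364 -57.68382549] [-0.3964506  -5.18907975  3.34875249] [-0.97746441  0.01822272  0.10262432] 0.008721617449770298
```

View pics/c7c.png

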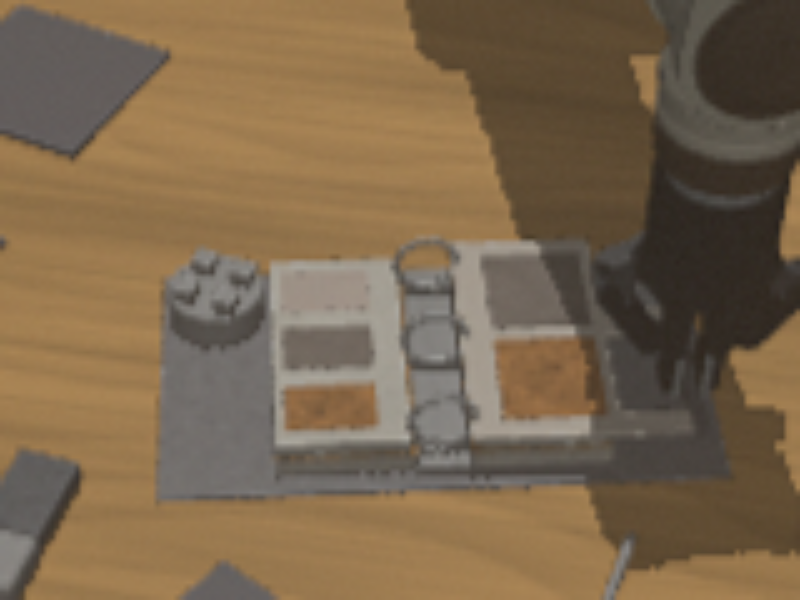

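```bash
python3 -m handwheel '[[0,0,0,0.003,0,0,1],[0,0,0,0.003,0,0,1],[0,0,0,0.003,0,0,0.4],[0,0,0,0.001,0,0,0.3],[0,0,0,0,0,0,0.3],[0,0,0,-0.03,0,0,0.3],[0,0,0,-0.07,0,0,0.3],[0,0,0,-0.13,0,0,-1],[0,0,0,-0.16,0,0,-1],[0,0,0,-0.16,0,0,-1]]'
python3 - <<'E'
from h import *
o=bot.get_obs();print(o['ee_pos'],o['tcp_rot'],o['wrist_force'],o['q'].round(1))
p=snap('wrist','w8.png');b=snap('side','s8.png')
cv2.imwrite('pics/s8c.png',cv2.resize(cv2.imread('pics/s8.png')[130:330,200:400],None,fx=3,fy=3))
for t,z in [('seat_left',.036),('board_bar',.032)]:
    for c,k in tips(t,p): print(t,c,k,onz(p,c,z,o).round(4))
E
```

```text
time: 17.05
ee_pos: [0.5592, 0.1865, 0.199]
tcp_rot: [8.6, 89.7, 22.1]
wrist_force: [0.7, 1.3, -0.2]
opening: 0.0822
[0.55923445 0.18648858 0.19895917] [ 8.56902813 89.74608384 22.07263017] [ 0.66942214  1.3031472  -0.22750632] [18.4  9.4  9.3 89.6  0.   4.9]
board_bar [274.  194.6] 0.61 [0.556  0.1814 0.032 ]
```

View pics/w8.png

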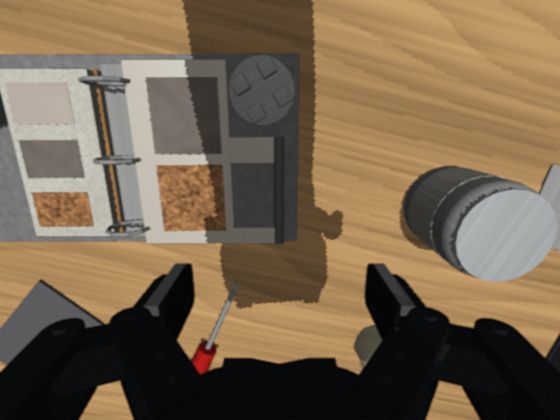

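View pics/s8c.png

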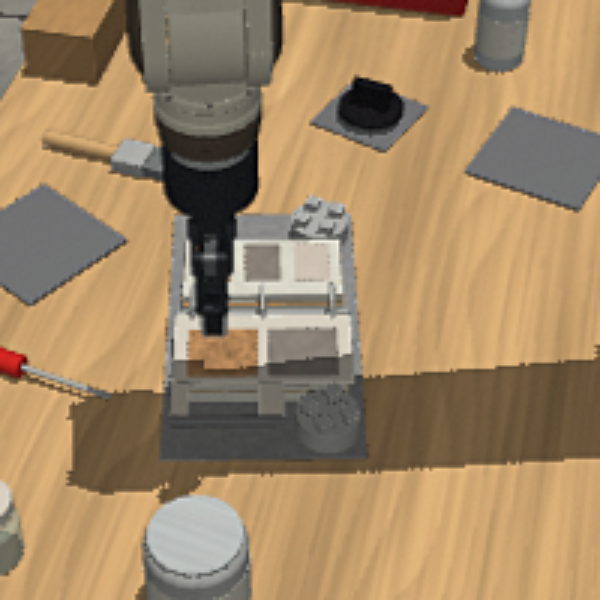

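```bash
python3 - <<'E'
from h import *
i=cv2.imread('pics/w8.png')[45:135,215:310].astype(float)
cv2.imwrite('pics/w8b.png',cv2.resize(np.clip((i-20)*3,0,255).astype(np.uint8),None,fx=6.5,fy=6.5,interpolation=cv2.INTER_CUBIC))
E
```

```text
(no output)
```

View pics/w8b.png

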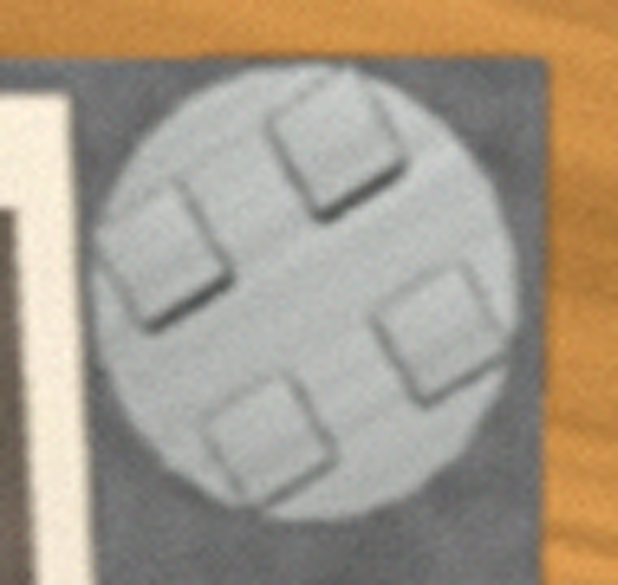

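```bash
python3 - <<'E'
from h import *
o=bot.get_obs();p=bot.camera('wrist')
f=lambda x,y,z=.036:onz(p,(215+x/6.5,45+y/6.5),z,o)
t,l,r,b=[f(*q) for q in [(336,141),(164,254),(443,328),(270,436)]]
print((t+l+r+b)/4)
for u,v in [(l,t),(b,r),(t,r),(l,b)]: d=v-u;print(np.linalg.norm(d),np.degrees(np.arctan2(d[1],d[0])))
# straight edges
for u,v in [((150,325),(230,280)),((325,215),(405,165)),((268,124),(325,210)),((100,240),(150,320)),((205,425),(258,495)),((375,315),(430,395)),((268,124),(347,72)),((430,400),(512,350))]:
    d=f(*v)-f(*u);print(np.degrees(np.arctan2(d[1],d[0]))%90)
E
```

```text
[0.46363293 0.14856264 0.036     ]
0.02666960742674809 134.26963316140404
0.027115951004453746 133.838891866147
0.026792563543414676 45.03760079387515
0.026586445653216394 44.08327870838021
40.77321329713254
43.2514891267399
48.67122085162958
45.670198879463655
50.97446451049971
49.56509563215498
44.11599959060524
43.466939710534746
```

```bash
python3 - <<'E'
from h import *
print(go([.48,.152,.17],103.5))
E
```

```text
(array([ 0.  , -0.14,  0.01]), array([ 0.0248, -0.0148, -0.0834]))
```

```bash
python3 -m handwheel '[[0,0,0,0.025,-0.015,-0.083,-1],[0,0,0,0.025,-0.015,-0.083,-1],[0,0,0,0.025,-0.015,-0.083,-1],[0,0,0,0.025,-0.015,-0.083,-1]]'
python3 - <<'E'
from h import *
o=bot.get_obs();print(o['ee_pos'],o['tcp_rot'])
p=snap('wrist','w9.png')
for t,z in [('seat_left',.036)]:
    for c,k in tips(t,p): print(t,c,k,onz(p,c,z,o).round(4))
np.savez('w9.npz',pos=o['ee_pos'],rot=o['tcp_rot'])
u,v=[int(x) for x in proj(p,[.468,.149,.036],o)];print(u,v)
i=cv2.imread('pics/w9.png')[v-55:v+55,u-60:u+60].astype(float)
cv2.imwrite('pics/w9b.png',cv2.resize(np.clip((i-20)*3,0,255).astype(np.uint8),None,fx=5,fy=5,interpolation=cv2.INTER_CUBIC))
E
```

```text
time: 17.8
ee_pos: [0.4815, 0.1522, 0.1712]
tcp_rot: [11.9, 90.0, 25.4]
wrist_force: [0.8, 0.7, -0.5]
opening: 0.0855
[0.48146058 0.15223917 0.17122352] [11.86975723 89.97736112 25.36825442]
278 193
```

View pics/w9b.png

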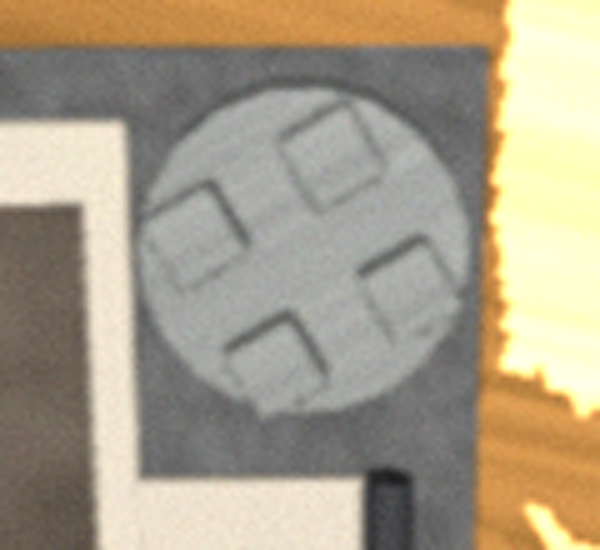

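```bash
python3 - <<'E'
from h import *
d=np.load('w9.npz');o={'ee_pos':d['pos'],'tcp_rot':d['rot']};p=bot.camera('wrist')
f=lambda x,y,z=.036:onz(p,(218+x/5,138+y/5),z,o)
t,l,r,b=[f(*q) for q in [(332,157),(196,235),(409,288),(277,363)]]
print((t+l+r+b)/4, f(304,249,.026))
for u,v in [(l,t),(b,r),(t,r),(l,b)]: e=v-u;print(np.linalg.norm(e),np.degrees(np.arctan2(e[1],e[0])))
print(np.linalg.norm(f(138,249,.026)-f(470,249,.026)))
c=(t+l+r+b)/4
print(go([.5164,-.3291,.17],79))
E
```

```text
[0.4655985  0.14881367 0.036     ] [0.46544543 0.14885114 0.026     ]
0.027036276089591336 133.40985755337084
0.026831065270889735 134.0110534341995
0.026601828485742607 44.0812954023762
0.026886529536934996 44.51469513344825
0.059715942558899025
(array([24.5,  0. , -0. ]), array([ 0.0012, -0.4762, -0.0786]))
```

```bash
python3 -m handwheel '[[24.5,0,0,0,-0.476,-0.079,-1],[24.5,0,0,0,-0.476,-0.079,-1],[24.5,0,0,0,-0.476,-0.079,-1],[24.5,0,0,0,-0.476,-0.079,-1],[24.5,0,0,0,-0.476,-0.079,-1],[24.5,0,0,0,-0.476,-0.079,-1],[24.5,0,0,0,-0.476,-0.079,-1],[24.5,0,0,0,-0.476,-0.079,-1],[24.5,0,0,0,-0.476,-0.079,0],[24.5,0,0,0,-0.476,-0.079,0]]'
python3 - <<'E'
from h import *
o=bot.get_obs();print(o['ee_pos'],o['tcp_rot'],toolT(o)[:3,1])
p=snap('wrist','w10.png')
np.savez('w10.npz',pos=o['ee_pos'],rot=o['tcp_rot'])
print(proj(p,[.5155,-.329,.020],o))
u,v=[int(x) for x in proj(p,[.5155,-.329,.020],o)]
i=cv2.imread('pics/w10.png')[v-55:v+55,u-60:u+60].astype(float)
cv2.imwrite('pics/w10b.png',cv2.resize(np.clip(i*4,0,255).astype(np.uint8),None,fx=5,fy=5,interpolation=cv2.INTER_CUBIC))
E
```

```text
time: 19.2
ee_pos: [0.5155, -0.3291, 0.1709]
tcp_rot: [143.3, 89.9, 132.3]
wrist_force: [0.4, -0.2, -0.8]
opening: 0.0516
[ 0.51547292 -0.32909903  0.17085491] [143.29567567  89.94968197 132.2764186 ] [1.91139064e-01 9.81562827e-01 5.24896612e-04]
(np.float64(278.90928878162646), np.float64(204.18004235491145))
```

View pics/w10b.png

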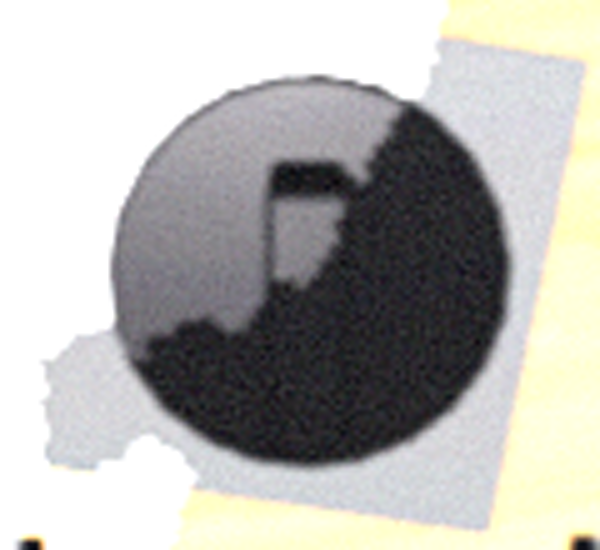

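```bash
python3 -m handwheel '[[0,0,0,0.05,0,0,0.2],[0,0,0,0.1,0,0,0.2],[0,0,0,0.125,0,0,0.2],[0,0,0,0.125,0,0,0.2],[0,0,0,0.125,0,0,1],[0,0,0,0.125,0,0,1],[0,0,0,0.125,0,0,1],[0,0,0,0.11,0,0,1],[0,0,0,0.06,0,0,1],[0,0,0,-0.01,0,0,1],[0,0,0,-0.01,0,0,1]]' 50
python3 - <<'E'
from h import *
o=bot.get_obs();print(o['ee_pos'],o['tcp_rot'],o['wrist_force'],o['opening'])
p=snap('wrist','w11.png')
print(go([.4655,.1488,.18],134))
E
```

```text
time: 20.62
ee_pos: [0.5167, -0.3303, 0.1878]
tcp_rot: [-22.5, 89.5, -33.5]
wrist_force: [-0.5, -0.8, -1.1]
opening: 0.0128
[ 0.51668528 -0.33026015  0.18778975] [-22.52978785  89.50843596 -33.53894069] [-0.53181512 -0.78610335 -1.1398307 ] 0.012807576792044173
(array([-55.01,   0.23,   0.28]), array([ 0.004 ,  0.4603, -0.1413]))
```

View pics/w11.png

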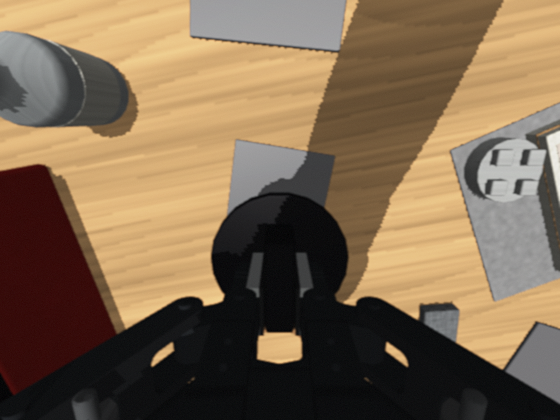

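```bash
python3 - <<'E'
from h import *
p=bot.camera('wrist');T=np.array(p['tool_from_camera'])
def tl(u,v,x):
    d=T[:3,:3]@np.array([(u-p['cx'])/p['fx'],(v-p['cy'])/p['fy'],1]);c=T[:3,3];return c+d*(x-c[0])/d[0]
for u,v in [(212,256),(348,256),(280,194)]: print(tl(u,v,.025))
E
```

```text
[ 0.025      -0.03547451 -0.00517903]
[ 0.025       0.03707351 -0.00516231]
[ 0.025       0.00080022 -0.03907643]
```

```bash
python3 -m handwheel '[[-55,0.2,0.3,0,0.460,-0.141,1],[-55,0.2,0.3,0,0.460,-0.141,1],[-55,0.2,0.3,0,0.460,-0.141,1],[-55,0.2,0.3,0,0.460,-0.141,1],[-55,0.2,0.3,0,0.460,-0.141,1],[-55,0.2,0.3,0,0.460,-0.141,1],[-55,0.2,0.3,0,0.460,-0.141,1],[-55,0.2,0.3,0,0.460,-0.141,1],[-55,0.2,0.3,0,0.460,-0.141,1],[-55,0.2,0.3,0,0.460,-0.141,1],[-55,0.2,0.3,0,0.460,-0.141,1]]'
python3 - <<'E'
from h import *
o=bot.get_obs();print(o['ee_pos'],o['tcp_rot'],o['wrist_force'],o['torque'],o['opening'])
print(go([.4655,.1488,.095],134))
E
```

```text
time: 22.1
ee_pos: [0.4647, 0.1481, 0.1807]
tcp_rot: [104.5, 89.6, 148.4]
wrist_force: [0.2, -0.4, -0.9]
opening: 0.0129
[0.46465293 0.14814544 0.1807313 ] [104.46455794  89.62790283 148.37949558] [ 0.24325927 -0.35821333 -0.90184973] [ 0.0407309  -0.03247703  0.0292479 ] 0.012918469799433743
(array([-0.09, -0.09, -0.36]), array([ 0.0857, -0.0007,  0.0012]))
```

```bash
python3 -m handwheel '[[0,0,0,0.05,-0.001,0.002,1],[0,0,0,0.085,-0.001,0.002,1],[0,0,0,0.095,-0.001,0.002,1],[0,0,0,0.098,-0.001,0.002,1],[0,0,0,0.098,-0.001,0.002,1],[0,0,0,0.098,-0.001,0.002,1]]'
python3 - <<'E'
from h import *
o=bot.get_obs();print(o['ee_pos'],o['wrist_force'],o['torque'],o['opening'],o['tcp_rot'])
p=snap('wrist','w12.png');b=snap('side','s12.png');a=snap('scene','c12.png')
E
```

```text
time: 22.85
ee_pos: [0.4671, 0.1504, 0.0846]
tcp_rot: [77.3, 89.7, 121.3]
wrist_force: [-0.4, 0.3, -0.9]
opening: 0.0128
[0.46706036 0.15040781 0.08458636] [-0.41874952  0.32928228 -0.94089458] [ 0.04427661  0.03867608 -0.03436396] 0.012808052289318176 [ 77.33910751  89.69928702 121.33022051]
```

View pics/w12.png

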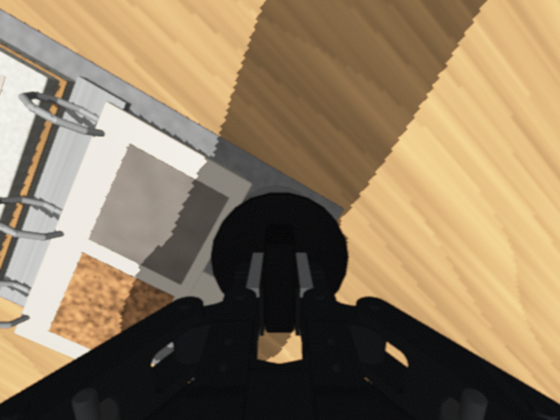

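```bash
python3 -m handwheel '[[0,0,0,0.004,0,-0.001,1],[0,0,0,0.008,0,-0.001,1],[0,0,0,0.010,0,-0.001,1],[0,0,0,0.010,0,-0.001,1]]'; python3 -m handwheel '[[0,0,0,0.002,0,0,1],[0,0,0,0.004,0,0,1],[0,0,0,0.004,0,0,1]]'
```

```text
time: 23.5
ee_pos: [0.4655, 0.1495, 0.073]
tcp_rot: [100.5, 89.7, 144.5]
wrist_force: [1.4, -0.9, -1.7]
opening: 0.013
time: 23.88
ee_pos: [0.4656, 0.1496, 0.0723]
tcp_rot: [80.9, 89.7, 124.9]
wrist_force: [-11.1, -4.6, 24.8]
opening: 0.0131
```

```bash
python3 -m handwheel '[[0,0,0,-0.002,0,0,0.9],[0,0,0,-0.002,0,0,0.5],[0,0,0,-0.002,0,0,0.5],[0,0,0,-0.002,0,0,0.5]]'
python3 - <<'E'
from h import *
o=bot.get_obs();print(o['ee_pos'],o['wrist_force'],o['torque'],o['opening'],o['tcp_rot'])
p=snap('wrist','w13.png')
E
```

```text
time: 24.38
ee_pos: [0.4655, 0.1496, 0.071]
tcp_rot: [98.7, 89.6, 142.7]
wrist_force: [0.9, 0.1, -0.3]
opening: 0.0213
[0.46549501 0.14963939 0.07099737] [ 0.891442    0.05426852 -0.31139209] [-0.02458955 -0.00160925 -0.02033965] 0.021309746978974014 [ 98.66199936  89.63249064 142.6605728 ]
```

View pics/w13.png

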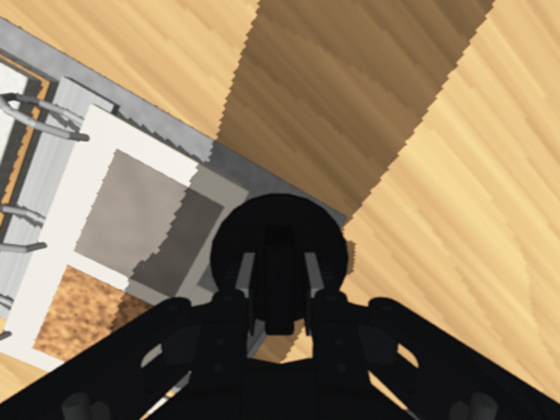

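```bash
python3 -m handwheel '[[0,0,0,-0.02,0,0,0.5],[0,0,0,-0.06,0,0,0.3],[0,0,0,-0.1,0,-0.03,-1],[0,0,0,-0.1,0,-0.04,-1],[0,0,0,-0.1,0,-0.04,-1]]'
python3 - <<'E'
from h import *
o=bot.get_obs();p=snap('wrist','w14.png');b=snap('side','s14.png');a=snap('scene','c14.png')
np.savez('w14.npz',pos=o['ee_pos'],rot=o['tcp_rot'])
for f,c in [('w14',proj(p,[.4655,.149,.05],o)),('s14',proj(b,[.4655,.149,.05])),('c14',proj(a,[.4655,.149,.05]))]:
    u,v=map(int,c);print(f,u,v);i=cv2.imread(f'pics/{f}.png')[v-50:v+50,u-65:u+65].astype(float)
    cv2.imwrite(f'pics/{f}b.png',cv2.resize(np.clip(i*2.5,0,255).astype(np.uint8),None,fx=5,fy=5,interpolation=cv2.INTER_CUBIC))
E
cd pics; python3 -c "
import cv2,numpy as np
cv2.imwrite('all14.png',cv2.resize(np.vstack([np.hstack([cv2.imread('s14b.png'),cv2.imread('c14b.png')])]),None,fx=.6,fy=.6))"
```

```text
time: 25.05
ee_pos: [0.4371, 0.1212, 0.1709]
tcp_rot: [94.5, 89.7, 138.5]
wrist_force: [0.1, 0.5, 0.3]
opening: 0.0818
w14 277 256
s14 310 260
c14 328 198
```

View pics/w14b.png

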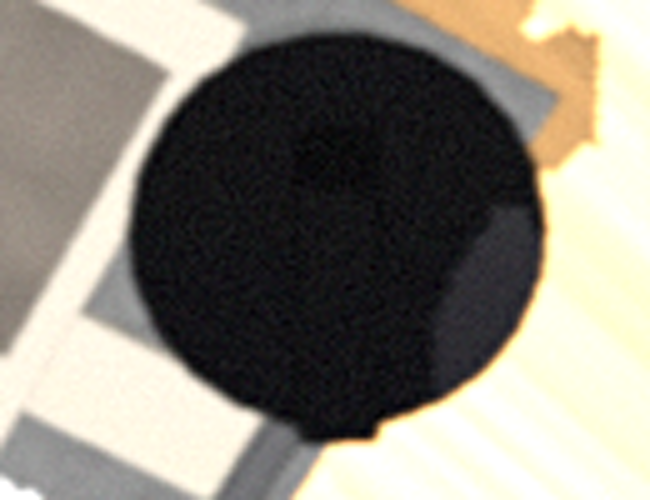

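View pics/all14.png

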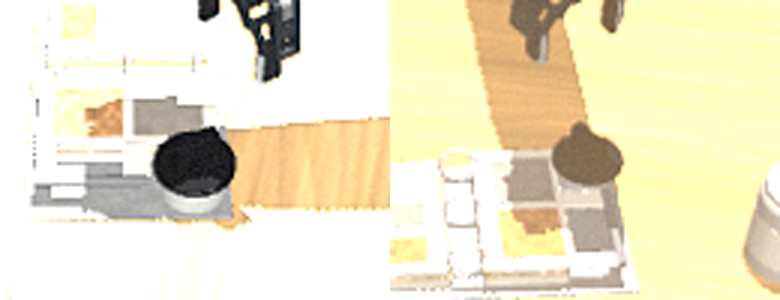

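```bash
cat > fit.py <<'E'
from h import *
from scipy.optimize import least_squares
def fit(img,pw,o,c0,thr=35,skip=None):
    g=cv2.imread(img).max(2).astype(np.uint8)
    u0,v0=proj(pw,[*c0,.044],o)
    cr=[]
    th=np.linspace(0,2*np.pi,180,endpoint=False)
    for t in th:
        R=np.arange(25,60,.25); xs=u0+R*np.cos(t); ys=v0+R*np.sin(t)
        vals=cv2.remap(g,xs.astype(np.float32)[None],ys.astype(np.float32)[None],cv2.INTER_LINEAR)[0].astype(float)
        k=np.argmax(vals>thr)
        if vals[k]>thr and k>0: cr.append((xs[k],ys[k],t))
    cr=np.array(cr)
    a=np.linspace(0,2*np.pi,720)
    def res(s):
        q=np.array([proj(pw,[s[0]+.038*np.cos(b),s[1]+.038*np.sin(b),s[2]],o) for b in a[::6]])
        # radial compare
        cx,cy=u0,v0; ang=np.arctan2(q[:,1]-cy,q[:,0]-cx); rr=np.hypot(q[:,0]-cx,q[:,1]-cy)
        k=np.argsort(ang); return np.interp(np.arctan2(cr[:,1]-cy,cr[:,0]-cx),ang[k],rr[k],period=2*np.pi)-np.hypot(cr[:,0]-cx,cr[:,1]-cy)
    r=least_squares(res,[*c0,.044],loss='soft_l1',f_scale=.4,x_scale=[.001]*3)
    print(img,r.x.round(4),len(cr),'med res',np.median(np.abs(res(r.x))).round(2))
pw=bot.camera('wrist')
d=np.load('w14.npz');fit('pics/w14.png',pw,{'ee_pos':d['pos'],'tcp_rot':d['rot']},(.4655,.149))
fit('pics/w2.png',pw,{'ee_pos':[.53017,-.11172,.20063],'tcp_rot':[6.535,89.965,-14.359]},(.5297,-.1118))
d=np.load('w10.npz');fit('pics/w10.png',pw,{'ee_pos':d['pos'],'tcp_rot':d['rot']},(.515,-.329))
E
python3 fit.py
```

```text
pics/w14.png [0.4652 0.1505 0.0412] 180 med res 0.63
pics/w2.png [ 0.5327 -0.1132  0.0375] 180 med res 0.37
pics/w10.png [ 0.5207 -0.3283  0.0104] 160 med res 0.56
```

```bash
python3 -m handwheel '[[0,0,0,0,0,0.04,1],[0,0,0,0.02,0,0.04,1],[0,0,0,0.05,0,0.04,1],[0,0,0,0.065,0,0.04,1],[0,0,0,0.067,0,0.04,1],[0,0,0,0.067,0,0.04,1],[0,0,0,0.067,0,0.04,1]]' 20; python3 -m handwheel '[[0,0,0,0.003,0,0,1],[0,0,0,0.003,0,0,1]]';python3 -m handwheel '[[0,0,0,0.003,0,0,1],[0,0,0,0.003,0,0,1]]';python3 -m handwheel '[[0,0,0,0.003,0,0,1],[0,0,0,0.003,0,0,1]]'
```

```text
time: 26.12
ee_pos: [0.4662, 0.1496, 0.1053]
tcp_rot: [81.8, 89.7, 125.8]
wrist_force: [-0.9, -0.4, 0.2]
opening: -0.0
time: 26.38
ee_pos: [0.4657, 0.1495, 0.1013]
tcp_rot: [95.7, 89.7, 139.7]
wrist_force: [-0.0, 0.4, -0.6]
opening: -0.0001
time: 26.62
ee_pos: [0.4656, 0.1494, 0.098]
tcp_rot: [99.5, 89.6, 143.5]
wrist_force: [0.1, 0.6, 0.2]
opening: -0.0002
time: 26.88
ee_pos: [0.4656, 0.1495, 0.095]
tcp_rot: [99.1, 89.6, 143.1]
wrist_force: [0.3, 0.1, 0.2]
opening: -0.0001
```

```bash
python3 -m handwheel '[[0,0,0,0.001,0,0,1],[0,0,0,0.001,0,0,1]]';python3 -m handwheel '[[0,0,0,0.001,0,0,1],[0,0,0,0.001,0,0,1]]';python3 -m handwheel '[[0,0,0,0.001,0,0,1],[0,0,0,0.001,0,0,1]]';python3 -m handwheel '[[0,0,0,0.002,0,0,1],[0,0,0,0.002,0,0,1]]'
```

```text
time: 27.12
ee_pos: [0.4657, 0.1495, 0.0942]
tcp_rot: [96.6, 89.6, 140.6]
wrist_force: [0.1, -1.2, -1.0]
opening: -0.0
time: 27.38
ee_pos: [0.4657, 0.1495, 0.0932]
tcp_rot: [96.5, 89.7, 140.5]
wrist_force: [-0.4, 0.3, -0.1]
opening: -0.0003
time: 27.62
ee_pos: [0.4657, 0.1495, 0.093]
tcp_rot: [90.9, 89.7, 134.9]
wrist_force: [-3.1, -0.8, 6.1]
opening: -0.0002
time: 27.88
ee_pos: [0.4658, 0.1496, 0.0929]
tcp_rot: [77.7, 89.7, 121.7]
wrist_force: [-9.0, -2.5, 22.7]
opening: -0.0
```

```bash
python3 -m handwheel '[[0,0,0,-0.02,0,0,1],[0,0,0,-0.07,0,0,1],[0,0,0,-0.13,0,0,-0.5],[0,0,0,-0.15,0,-0.06,-1],[0,0,0,-0.15,0,-0.12,-1],[0,0,0,-0.15,0,-0.12,-1]]'
python3 - <<'E'
from h import *
b=snap('side','s15.png');a=snap('scene','c15.png');o=bot.get_obs();p=snap('wrist','w15.png');print(o['ee_pos'],o['wrist_force'])
E
```

```text
time: 28.62
ee_pos: [0.3783, 0.064, 0.2416]
tcp_rot: [73.7, 89.7, 117.6]
wrist_force: [1.4, 0.0, -0.8]
opening: 0.0722
[0.38014729 0.06541081 0.24073483] [0.33672837 0.19634429 0.15517904]
```

View pics/s15.png

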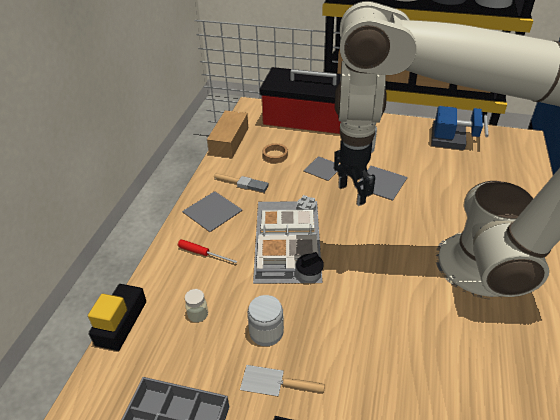

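View pics/c15.png

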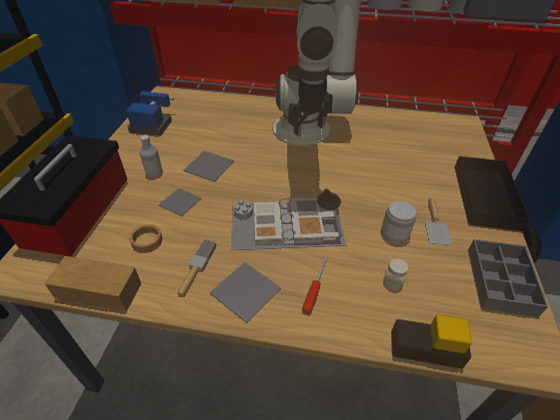

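View pics/w15.png

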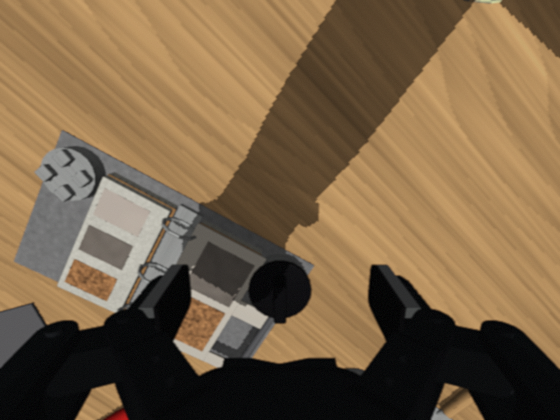

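Board flat on the left with two large chips showing; knob on the left seat (side 308,264; scene 328,198); all other things unmoved. Handing in.

```bash
python3 - <<'E'
from h import *
print(bot.job_done())
E
```

```text
the job is handed in; nothing more can be done
None
```

The job is done and handed in at about 29 s of the 72 s allowed. I stood the knob on the 100 mm mat, turned the board over the rings to the left, and set the knob in the left seat.

- **Knob seat:** I did not search by turning. I measured the cross at about 44° in the camera image and lowered the knob already turned to match, and the key went in.
- **Fully home:** With the fingers shut, I touched the top of the knob at 74 mm, which is the fully seated height; resting on the jaws it would be 82 mm. The touch reached about 23 N, below the 40 N limit.
- **Camera check on height:** A fit of the knob's disc gave no clear answer. It read about 3 mm low here and 6 to 10 mm low in the two reference pictures, so I relied on the touch.
- **Force while seating:** The wrist force reached about 25 N as the knob met the bottom of the seat, so I eased off before letting go.
- **Last pictures:** The board lies flat with its two large chips up. By eye, the other things are where they started, and the gripper is clear of everything.

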